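# Load the curing unit with ring masters and start it

### The job

Lift the amber cover off the tray and stand every ring master upright in the white curing unit, each in a chamber of its own; then press all three hoods (also that of an empty chamber) down until they snap shut, press the green start button fully down and let it come up again. Finish with the cover back home on the empty tray, inside its rim, and leave everything else on the bench where it is.

Things in the scene. Friction and masses are not known exactly. Their poses are not given: they have to be found in the camera images.
- unit: White bench-top resin curing unit, fixed, 130 mm (x) x 360 mm (y), flat deck 50 mm high. Origin: centre of its underside; x points to the hinge side, away from the robot at yaw 0. In its deck: three square wells (chambers) 76 x 76 mm, 15 mm deep, in a row along y at 95 mm pitch, each with a hinged amber hood; a green start button at the -y end.
- chamber1 (a point): Centre of the floor of chamber 1 (35 mm above the bench; blue disc 52 mm across), at (0, 125, 35) mm in the unit's frame.
- hood1 (a joint): Angle of hood 1, rad: 0 shut, 1.75 to 2.05 standing open. Its stiff hinge stays where it is left; on the way down a spring catch stops it at about 0.07 until it is pressed (about 10 N on the orange strip) and snaps shut to 0. An amber clear box without floor: 90 mm long from hinge to front, 84 wide, 40 high, walls 3 to 4; the strip is on its outer top face, 66 mm from the hinge.
- hood1_pin (a point): Middle of the hinge axis of hood 1, which lies along the unit's y: at (45, 125, 52) mm in the unit's frame. The shut hood reaches from here 90 mm to the unit's -x and 40 mm up; opening lifts its front edge up and over towards +x.
- chamber2 (a point): Centre of the floor of chamber 2 (35 mm above the bench; blue disc 52 mm across), at (0, 30, 35) mm in the unit's frame.
- hood2 (a joint): Angle of hood 2, rad: 0 shut, 1.75 to 2.05 standing open. Its stiff hinge stays where it is left; on the way down a spring catch stops it at about 0.07 until it is pressed (about 10 N on the orange strip) and snaps shut to 0. An amber clear box without floor: 90 mm long from hinge to front, 84 wide, 40 high, walls 3 to 4; the strip is on its outer top face, 66 mm from the hinge.
- hood2_pin (a point): Middle of the hinge axis of hood 2, which lies along the unit's y: at (45, 30, 52) mm in the unit's frame. The shut hood reaches from here 90 mm to the unit's -x and 40 mm up; opening lifts its front edge up and over towards +x.
- chamber3 (a point): Centre of the floor of chamber 3 (35 mm above the bench; blue disc 52 mm across), at (0, -65, 35) mm in the unit's frame.
- hood3 (a joint): Angle of hood 3, rad: 0 shut, 1.75 to 2.05 standing open. Its stiff hinge stays where it is left; on the way down a spring catch stops it at about 0.07 until it is pressed (about 10 N on the orange strip) and snaps shut to 0. An amber clear box without floor: 90 mm long from hinge to front, 84 wide, 40 high, walls 3 to 4; the strip is on its outer top face, 66 mm from the hinge.
- hood3_pin (a point): Middle of the hinge axis of hood 3, which lies along the unit's y: at (45, -65, 52) mm in the unit's frame. The shut hood reaches from here 90 mm to the unit's -x and 40 mm up; opening lifts its front edge up and over towards +x.
- start (a joint): Travel of the start button, m: 0 up, 0.006 fully down; a spring of 5 N returns it.
- start_top (a point): Centre of the top of the round green start button, 28 mm across, near the -y end of the unit; it is pressed straight down.
- tray: Aluminium tray fixed to the bench, 228 mm (x) x 138 mm (y), floor 6 mm thick with a rim 6 mm wide and 6 mm tall around it; inside the rim 216 x 126 mm. Origin: centre of its underside.
- cover: Loose amber clear cover of the tray, an upturned box 204 mm (x) x 114 mm (y) x 58 mm high, walls 3 mm, 250 g, with a black bar handle on top: 60 mm along x, 16 mm thick across y, from 58 to 84 mm up. Origin: centre of its lower edge plane. At home it stands inside the tray's rim, its origin 6 mm above the tray's, 6 mm play all round.
- master1: Green resin ring master fixed on a brass puck; may be absent (None). Puck 30 mm across and 14 mm thick, short thin stem, then an upright ring whose solid outline is 24 mm (x) x 12 mm (y), from 22 to 46 mm up: pinch it across y. 85 g, nearly all in the puck, so it rights itself when tipped. Origin: centre of the puck's underside; z up.
- master2: Green resin ring master fixed on a brass puck; may be absent (None). Puck 30 mm across and 14 mm thick, short thin stem, then an upright ring whose solid outline is 24 mm (x) x 12 mm (y), from 22 to 46 mm up: pinch it across y. 85 g, nearly all in the puck, so it rights itself when tipped. Origin: centre of the puck's underside; z up.
- master3: Green resin ring master fixed on a brass puck; may be absent (None). Puck 30 mm across and 14 mm thick, short thin stem, then an upright ring whose solid outline is 24 mm (x) x 12 mm (y), from 22 to 46 mm up: pinch it across y. 85 g, nearly all in the puck, so it rights itself when tipped. Origin: centre of the puck's underside; z up.
- jar: Glass jar with green cap, 56 mm across, 75 mm high: bystander. Origin under its centre.
- tin: Red tin, 60 mm across, 32 mm high: bystander.
- mug: Blue mug, 76 mm across, 85 mm high: bystander.
- doming_block: Steel doming block, 50 mm cube: bystander.
- bottle: Small bottle with red cap, 48 mm across, 120 mm high: bystander.
- screwdriver: Screwdriver lying on the bench: bystander.
- brush: Brush lying on the bench: bystander.
Things that resemble listed ones, but are neither listed nor needed, are in the scene too. Leave any blue or turquoise look-alike of the cover alone.

How it is judged:
By the outcome, as a careful person would: the job done as asked, in the order asked, and still so for the second after the job is handed in, with the robot touching nothing.
Of master1, master2, master3 only 2 to 3 are there at a start; the rules pass over those that are not, and their reading is None.
At some moment in a run one of master1, master2, master3 may be knocked a few centimetres aside while the robot is not near it.
Once in a run the grip may slacken for a moment while it holds something.
It also fails if it takes over 184 s, if anything falls off the work surface, if the arm or the gripper's body presses on something with over 40 N, if the wrist force passes 120 N, or if a joint passes its speed limit or range.

### The arm

A 6-joint arm with a two-finger parallel gripper is mounted at the origin on the work surface. World frame = base frame: x ahead of the robot, y to its left, z up, the work surface at z = 0. Lengths are in m, angles in degrees, forces in N, time in s.
With the tool pointing down it reaches from about 0.3 to 0.95 m from the base axis. Payload 3.1 kg.
Tool frame: the origin (TCP) lies on the mounting face of the last link; the fingertips stand 173 mm ahead of it and the grasp point (between the pads) lies 155 mm ahead of it; z points along the fingers, y is the line along which they close (so a half turn about z gives the same grasp; the last joint's range is limited). The gripper opens to 85 mm and grips with 20 to 120 N. Pads are 22 mm wide; open, the fingers measure 114 mm over their backs; the gripper's body (76 mm by 85 mm) begins 54 mm behind the grasp point. The pads swing forward as they close: fully open they stand 13 mm farther back than shut.
Start: joints at [-81.286, 17.653, 93.61, -0, 68.738, -3.994], TCP at [0.137, -0.61, 0.405] pointing down, gripper open.
Joint ranges: [-175.34, 175.34], [-45.06, 112.39], [2.9, 150.54], [-68.45, 248.45], [3.09, 151.38], [-168.51, 168.51]. Speed limits (degrees/s): [159.86, 159.86, 180, 180, 180, 180].

### API

Orientations are given as [roll, pitch, yaw] about the fixed x, y, z axes, in that order (R = Rz(yaw) Ry(pitch) Rx(roll)).
In Python, from cell import monitor, get_image, calibration, workorder gives the robot as it stands.
- The arm moves only by the shell command python3 -m crank 'ROWS' [OPENING] [FORCE]. ROWS is JSON, a list of rows, each an object with "translation": the shift along the tool's x, y, z normalised to -1 to 1, where 1 is 2.5 cm, a list of three; "turn": the turn about the tool's z normalised to -1 to 1, where 1 is 0.12 rad. A call has 1 to 20 rows; each row shifts and turns the commanded pose from where the row before left it, along the tool's axes as they then stand; what a row does not reach is not made up. A row lasts 1/12 s, in which the tool goes at most 41.7 mm and 7.16 degrees, less where a joint would pass 70% of its speed; a pose out of reach is approached as far as the arm can. A call with a number of a shift or a turn outside -1 to 1 is refused whole. A call with a gripper value outside its range is refused whole. OPENING is the finger opening in mm, from 0 to 85.4, set as the call begins (- or left out, the last holds). The fingers move at their own pace and stop on an object; FORCE is the grip in N (left out, the last holds). Time passes only in rows, so rows that do not move let the fingers close. It gives the time, the measured TCP pose, the force, the opening and the grip force at its end, in the units of the state.
- monitor.get_obs(): the state, without advancing time (a new reading comes with each control period).
- get_image(name): name is "side" or "top" or "wrist"; returns the picture (384x512x3 uint8, red, green, blue); there is no depth.
- calibration(name): a dict with "K" (3x3 intrinsics, pixels), "eye" and "orientation" of the camera in the world. Camera axes: x right, y up, looking along -z (the intrinsics and any distortion apply to the point x, -y, -z); pixel columns grow to the right and rows downward; lengths in m; the calibration is good to about 2 mm. A picture is of the moment at which its call begins: read the wrist's pose just before it. calibration takes no time and is no camera call; for the wrist camera it gives the pose at the moment of the call.
- workorder.finish_job(): hands the job in; it is judged then, once.
The state is a dict: "clock": time; "joint_positions": joint angles; "qvel": joint speeds; "effort": joint torques, N m; "tool_pos": TCP position; "ee_rot": TCP orientation; "contact_force": force on the tool from outside, world axes, zero at the start; "ft_torque": the same for the moment, N m; "grip_width": finger opening in m; "grasp_force": force on a finger pad.
Only numpy, scipy, OpenCV 4.12 (cv2) and the standard library are available. Lean on these libraries where they do the work, as an engineer would, in place of code of your own. Each camera call takes 0.05 s, during which the arm holds its last target. There are 200 camera calls.

## Working session

There is one attempt and no reset: what is moved stays moved. The work goes in short steps, Python scripts to look and compute and a shell command to move; the robot and the scene stay as the last step left them, time stands still between calls to the robot, and variables do not carry over. Pictures are saved under pics/ and viewed, at most 16 in all, crops included, and the job is handed in when it is done.

```bash
ls; mkdir -p pics; python3 - <<'E'
from cell import monitor,get_image,calibration
import cv2
print(monitor.get_obs())
for n in("side","top","wrist"):
    c=calibration(n);print(n,c)
    im=get_image(n);cv2.imwrite(f"pics/a_{n}.png",im[:,:,::-1])
E
```

```text
pics
{'clock': 0.0, 'joint_positions': array([-8.12863181e+01,  1.77055349e+01,  9.36883047e+01, -5.38189866e-04,
        6.87380487e+01, -3.99277229e+00]), 'qvel': array([-0.03782778, -0.01153522,  0.12249235, -0.00796639, -0.06473392,
       -0.07134858]), 'effort': array([-3.86912443e-04, -4.15251589e+01, -2.76663530e+01,  3.96766055e-06,
        1.02835649e-02,  2.30885826e-05]), 'tool_pos': array([ 0.13738935, -0.60928542,  0.40344553]), 'ee_rot': array([-1.79868397e+02, -8.68356841e-03,  1.27066400e+01]), 'contact_force': array([-0.4476215 , -0.4723397 ,  0.31893036]), 'ft_torque': array([0.04287871, 0.01144426, 0.04923961]), 'grasp_force': 0.0, 'grip_width': 0.08539024550386215}
side {'K': array([[450.96589933,   0.        , 262.80121387],
       [  0.        , 450.96589933, 187.6265485 ],
       [  0.        ,   0.        ,   1.        ]]), 'eye': array([-0.2579234 ,  0.76602863,  1.18656492]), 'orientation': array([  44.05483088,    0.19670214, -136.85304083])}
top {'K': array([[346.89560379,   0.        , 257.15445865],
       [  0.        , 346.89560379, 193.72075362],
       [  0.        ,   0.        ,   1.        ]]), 'eye': array([ 0.40025585, -0.03045633,  1.22024627]), 'orientation': array([  4.50020509,   1.19277221, -90.43124948])}
wrist {'K': array([[302.88446246,   0.        , 251.42998711],
       [  0.        , 302.88446246, 190.29796096],
       [  0.        ,   0.        ,   1.        ]]), 'eye': array([ 0.21840992, -0.59064725,  0.37255422]), 'orientation': array([-19.08125053,   0.10848744, -77.3615183 ])}
```

View pics/a_top.png

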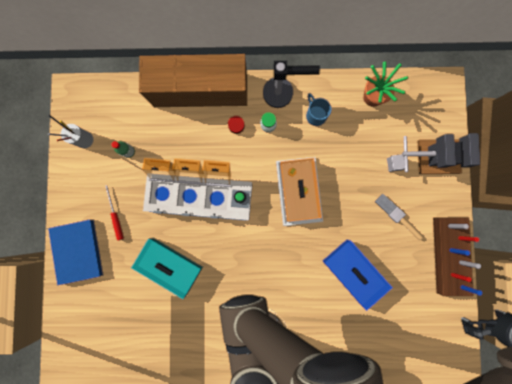

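View pics/a_side.png

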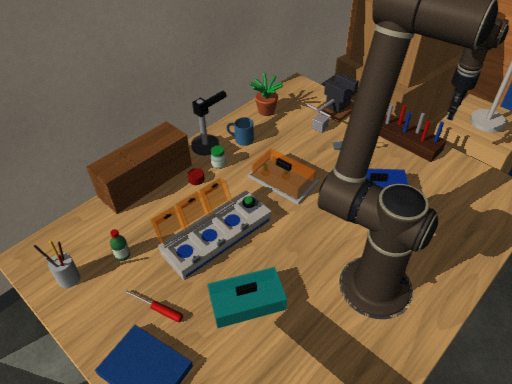

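The top view shows the unit with its open hoods (discs at (162,194), (190,197), (217,198), button (240,197)), and the amber cover with its black handle at (301,188). The side view shows the same things: discs (185,251), (209,235), (232,220), button (249,201), handle (283,164). The blue and turquoise boxes are look-alikes.

```bash
cat > h.py <<'E'
import numpy as np,cv2
from scipy.spatial.transform import Rotation as R
from cell import monitor,get_image,calibration
def cam(n):
    c=calibration(n); return c["K"],np.array(c["eye"]),R.from_euler("xyz",c["orientation"],degrees=True).as_matrix()
def ray(c,p):
    K,e,M=c; d=np.linalg.inv(K)@[p[0],p[1],1]; return M@(d*[1,-1,-1])
def onz(c,p,z):
    d=ray(c,p); return c[1]+d*(z-c[1][2])/d[2]
def proj(c,X):
    K,e,M=c; q=(M.T@(np.asarray(X)-e))*[1,-1,-1]; q=K@q; return q[:2]/q[2]
def tri(obs):
    A=0;b=0
    for c,p in obs:
        d=ray(c,p);d/=np.linalg.norm(d);P=np.eye(3)-np.outer(d,d);A=A+P;b=b+P@c[1]
    X=np.linalg.solve(A,b); return X,[np.round(proj(c,X)-p,1) for c,p in obs]
def shot(n,name=None):
    c=cam(n);im=get_image(n)
    if name: cv2.imwrite(f"pics/{name}.png",im[:,:,::-1])
    return c,im
def blobs(im,lo,hi,amin=20,box=None):
    h=cv2.cvtColor(im,cv2.COLOR_RGB2HSV);m=cv2.inRange(h,lo,hi)
    if box: k=np.zeros_like(m);k[box[1]:box[3],box[0]:box[2]]=1;m*=k
    n,l,s,ce=cv2.connectedComponentsWithStats(m)
    return [(int(s[i,4]),ce[i].round(1),s[i,:4]) for i in range(1,n) if s[i,4]>=amin],m
def go(xyz,yaw):
    "tool-frame shift (mm, units) and turn (units) from present pose to TCP xyz, yaw (deg)"
    o=monitor.get_obs();y=np.radians(o["ee_rot"][2]);d=np.asarray(xyz)-o["tool_pos"]
    M=R.from_euler("xyz",o["ee_rot"],degrees=True).as_matrix()
    t=(-(np.radians(yaw)-y)+np.pi)%(2*np.pi)-np.pi
    print("units",np.round(M.T@d/.025,2),"turn",round(t/.12,2),"now",o["tool_pos"].round(4),o["ee_rot"].round(1),"t",round(o["clock"],2))
E
python3 - <<'E'
from h import *
for n,bd,bg,bk in(("top",(140,180,235,215),(225,185,255,210),(290,170,312,205)),("side",(165,205,250,265),(235,190,262,212),(268,152,296,176))):
    c=cam(n);im=cv2.imread(f"pics/a_{n}.png")[:,:,::-1]
    print(n)
    for nm,lo,hi,b,z in(("disc",(105,120,60),(130,255,255),bd,.035),("btn",(45,100,40),(85,255,255),bg,.06),("hdl",(0,0,0),(180,255,50),bk,.09)):
        for a,ce,s in blobs(im,lo,hi,12,b)[0]: print(nm,a,ce,s,onz(c,ce,z).round(4))
E
```

```text
top
disc 143 [161.8 193.1] [156 187  13  13] [0.4989 0.3224 0.035 ]
disc 144 [189.  195.7] [183 189  13  14] [0.4891 0.2281 0.035 ]
disc 148 [216.4 197.9] [210 192  14  13] [0.4806 0.1336 0.035 ]
btn 78 [239.3 196.4] [235 192  10  10] [0.4833 0.053  0.06  ]
hdl 47 [300.8 188.4] [299 181   5  16] [ 0.5055 -0.1502  0.09  ]
side
disc 133 [232.2 219.8] [225 215  15  11] [0.4796 0.1337 0.035 ]
disc 144 [209.1 234.7] [201 229  16  13] [0.4892 0.2283 0.035 ]
disc 162 [184.6 250.8] [177 245  16  13] [0.4979 0.3235 0.035 ]
btn 53 [248.  199.9] [244 197   9   7] [0.4875 0.0498 0.06  ]
hdl 107 [283.3 164.3] [276 158  15  13] [ 0.496  -0.1396  0.09  ]
```

View pics/a_wrist.png

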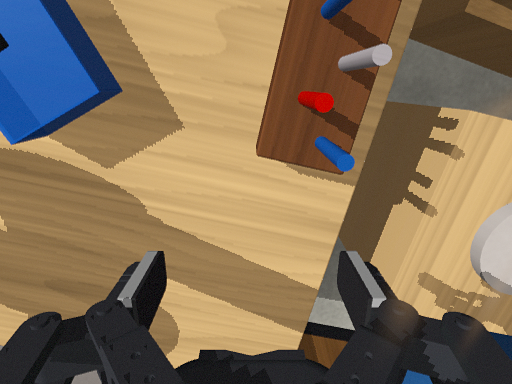

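The wrist view shows only the blue look-alike (top left) and the tool rack. The disc positions agree across both cameras, giving a unit yaw of about -5.6°. Next I move above the cover.

```bash
python3 -c "
from h import *
go([.48,-.147,.42],5.5)"
```

```text
units [ 17.44 -15.03  -0.62] turn 1.05 now [ 0.1374 -0.6094  0.4037] [-179.9   -0.    12.7] t 0.15
```

```bash
python3 -m crank '[{"translation":[0.97,-0.83,-0.03],"turn":0},{"translation":[0.97,-0.83,-0.03],"turn":0},{"translation":[0.97,-0.83,-0.03],"turn":0},{"translation":[0.97,-0.83,-0.03],"turn":0},{"translation":[0.97,-0.83,-0.03],"turn":0},{"translation":[0.97,-0.83,-0.03],"turn":0},{"translation":[0.97,-0.83,-0.03],"turn":0},{"translation":[0.97,-0.83,-0.03],"turn":0},{"translation":[0.97,-0.83,-0.03],"turn":0},{"translation":[0.97,-0.83,-0.03],"turn":0},{"translation":[0.97,-0.83,-0.03],"turn":0},{"translation":[0.97,-0.83,-0.03],"turn":0},{"translation":[0.97,-0.83,-0.03],"turn":0},{"translation":[0.97,-0.83,-0.03],"turn":0},{"translation":[0.97,-0.83,-0.03],"turn":0},{"translation":[0.97,-0.83,-0.03],"turn":0},{"translation":[0.97,-0.83,-0.03],"turn":0},{"translation":[0.97,-0.83,-0.03],"turn":0.5},{"translation":[0,0,0],"turn":0.55},{"translation":[0,0,0],"turn":0}]'; python3 - <<'E'
from h import *
o=monitor.get_obs();print(o["clock"],o["tool_pos"],o["ee_rot"])
c,im=shot("wrist","b1")
for b in blobs(im,(0,0,0),(180,255,50),60)[0]:print(b,onz(c,b[1],.09))
E
```

```text
clock: 1.82
tool_pos: [0.4818, -0.1478, 0.4179]
ee_rot: [-180.0, 0.0, 5.6]
contact_force: [-0.8, -0.1, 0.7]
grip_width: 0.085
grasp_force: 0.0
1.8167 [ 0.48180216 -0.14775105  0.41790147] [-1.79988698e+02  2.65111625e-02  5.62928466e+00]
(918, array([256.8, 147.1]), array([249, 118,  16,  60], dtype=int32)) [ 0.50754321 -0.15030904  0.09      ]
(743, array([ 74.1, 145. ]), array([ 47, 127,  45,  40], dtype=int32)) [0.49216749 0.02924347 0.09      ]
(28104, array([247.8, 345. ]), array([  0, 251, 512, 133], dtype=int32)) [ 0.25620126 -0.1648376   0.09      ]
```

View pics/b1.png

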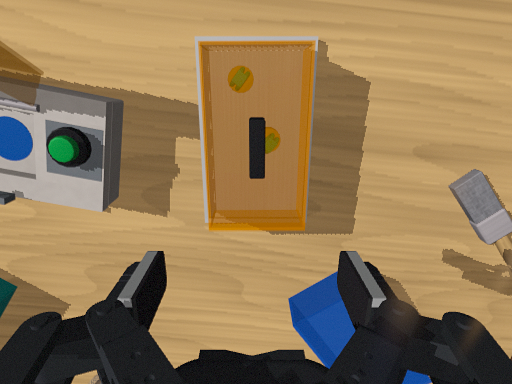

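The wrist view shows the handle centred at (257,147) nearly aligned with the image, and two masters through the cover at (240,79) and (272,140). A third could be hidden beneath the handle.

```bash
python3 - <<'E'
from h import *
c=cam("wrist");im=cv2.imread("pics/b1.png")[:,:,::-1]
_,m=blobs(im,(0,0,0),(180,255,50),60,(240,110,275,185))
r=cv2.minAreaRect(cv2.findNonZero(m));bp=cv2.boxPoints(r);P=np.array([onz(c,p,.09) for p in bp]);print(r,P.round(4))
e=P[1]-P[0],P[2]-P[1]
for v in e: print(np.linalg.norm(v),np.degrees(np.arctan2(v[1],v[0])))
print(tri([(c,r[0]),(cam("top"),(300.8,188.4)),(cam("side"),(283.3,164.3))]))
print(tri([(c,r[0]),(cam("side"),(283.3,164.3))]))
# tray: outer rim (white) + amber
h=cv2.cvtColor(im,cv2.COLOR_RGB2HSV)
a=cv2.inRange(h,(5,150,90),(25,255,255));a[:, :185]=0;a[:,330:]=0;a[:25]=0;a[240:]=0
w=cv2.inRange(h,(0,0,150),(180,60,255));w[:, :185]=0;w[:,330:]=0;w[:25]=0;w[240:]=0
print("rim",cv2.minAreaRect(cv2.findNonZero(w)))
q=cv2.boxPoints(cv2.minAreaRect(cv2.findNonZero(w)));print(np.array([onz(c,p,.012) for p in q]).round(4))
E
```

```text
((256.4999694824219, 147.5), (58.99999237060547, 14.999998092651367), 90.0) [[ 0.5341 -0.1408  0.09  ]
 [ 0.5355 -0.1551  0.09  ]
 [ 0.4769 -0.1617  0.09  ]
 [ 0.4754 -0.1464  0.09  ]]
0.014364508056893968 -84.39303268457554
0.05891568786299307 -173.61266481047994
(array([ 0.50532909, -0.15122964,  0.07692425]), [array([-0. , -1.4]), array([-0.1,  0.4]), array([ 0.1, -0.2])])
(array([ 0.50445584, -0.15083215,  0.07712278]), [array([-0.5, -0.5]), array([ 0.2, -0. ])])
rim ((256.0, 128.99998474121094), (121.99998474121094, 185.99996948242188), 0.0)
[[ 0.3816 -0.0811  0.012 ]
 [ 0.6092 -0.0727  0.012 ]
 [ 0.6224 -0.2078  0.012 ]
 [ 0.3977 -0.2461  0.012 ]]
```

```bash
python3 -c "
from h import *
go([.505,-.151,.242],6.2)"
```

```text
units [0.94 0.19 7.03] turn -0.08 now [ 0.4812 -0.1486  0.4178] [-1.8e+02  1.0e-01  5.7e+00] t 1.87
```

```bash
python3 -m crank '[{"translation":[0.47,0.1,0.8],"turn":-0.08},{"translation":[0.47,0.09,0.9],"turn":0},{"translation":[0,0,0.9],"turn":0},{"translation":[0,0,0.9],"turn":0},{"translation":[0,0,0.9],"turn":0},{"translation":[0,0,0.9],"turn":0},{"translation":[0,0,0.7],"turn":0},{"translation":[0,0,0.6],"turn":0},{"translation":[0,0,0.4],"turn":0},{"translation":[0,0,0],"turn":0}]' 60 40; python3 -m crank '[{"translation":[0,0,0],"turn":0},{"translation":[0,0,0],"turn":0},{"translation":[0,0,0],"turn":0},{"translation":[0,0,0],"turn":0},{"translation":[0,0,0],"turn":0},{"translation":[0,0,0],"turn":0},{"translation":[0,0,0],"turn":0},{"translation":[0,0,0],"turn":0}]' 0 60
```

```text
clock: 2.7
tool_pos: [0.5032, -0.1521, 0.2407]
ee_rot: [-179.9, 0.3, 6.0]
contact_force: [0.1, 0.1, 0.3]
grip_width: 0.0601
grasp_force: 0.0
clock: 3.37
tool_pos: [0.5057, -0.1519, 0.2447]
ee_rot: [179.9, -0.1, 6.0]
contact_force: [-0.5, 0.4, 6.3]
grip_width: 0.0146
grasp_force: 61.7
```

```bash
python3 -m crank '[{"translation":[0,0,-0.3],"turn":0},{"translation":[0,0,-0.6],"turn":0},{"translation":[0,0,-0.6],"turn":0},{"translation":[0,0,-0.6],"turn":0},{"translation":[0,0,-0.6],"turn":0},{"translation":[0,0,-0.6],"turn":0},{"translation":[0,0,-0.6],"turn":0},{"translation":[0,0,-0.4],"turn":0},{"translation":[0,0,0],"turn":0}]' 0 100;python3 -c "
from h import *
go([.56,-.325,.34],6.0)"
```

```text
clock: 4.12
tool_pos: [0.5056, -0.1519, 0.3528]
ee_rot: [179.9, -0.2, 6.0]
contact_force: [0.5, -1.6, -3.3]
grip_width: 0.0134
grasp_force: 98.1
units [1.43 7.11 0.53] turn 0.01 now [ 0.5056 -0.1519  0.3528] [179.9  -0.2   6. ] t 4.12
```

```bash
python3 -m crank '[{"translation":[0.1,0.5,0],"turn":0},{"translation":[0.2,0.9,0],"turn":0},{"translation":[0.2,0.95,0],"turn":0},{"translation":[0.2,0.95,0],"turn":0},{"translation":[0.2,0.95,0],"turn":0},{"translation":[0.2,0.95,0],"turn":0},{"translation":[0.2,0.9,0],"turn":0},{"translation":[0.2,0.6,0],"turn":0},{"translation":[0.13,0.4,0],"turn":0},{"translation":[0,0,0.6],"turn":0},{"translation":[0,0,0.8],"turn":0},{"translation":[0,0,0.8],"turn":0},{"translation":[0,0,0.8],"turn":0},{"translation":[0,0,0.6],"turn":0},{"translation":[0,0,0.4],"turn":0},{"translation":[0,0,0.2],"turn":0},{"translation":[0,0,0],"turn":0}]'
```

```text
clock: 5.53
tool_pos: [0.5634, -0.3236, 0.2435]
ee_rot: [-179.9, 0.2, 6.0]
contact_force: [-0.7, 0.4, -2.7]
grip_width: 0.0141
grasp_force: 98.1
```

```bash
python3 -m crank '[{"translation":[0,0,0.12],"turn":0},{"translation":[0,0,0.1],"turn":0},{"translation":[0,0,0],"turn":0}]'
```

```text
clock: 5.78
tool_pos: [0.5645, -0.3241, 0.2408]
ee_rot: [180.0, -0.1, 6.0]
contact_force: [0.2, 0.2, -3.2]
grip_width: 0.0137
grasp_force: 98.1
```

```bash
python3 -m crank '[{"translation":[0,0,0.08],"turn":0},{"translation":[0,0,0],"turn":0},{"translation":[0,0,0],"turn":0}]'
```

```text
clock: 6.03
tool_pos: [0.5645, -0.3241, 0.2389]
ee_rot: [179.9, -0.1, 6.0]
contact_force: [0.3, 0.1, -2.0]
grip_width: 0.0136
grasp_force: 98.2
```

Nearly resting; I release it and rise, then move back over the tray for a look.

```bash
python3 -m crank '[{"translation":[0,0,0.05],"turn":0},{"translation":[0,0,0],"turn":0}]'; python3 -m crank '[{"translation":[0,0,0],"turn":0},{"translation":[0,0,0],"turn":0},{"translation":[0,0,0],"turn":0},{"translation":[0,0,0],"turn":0},{"translation":[0,0,-0.5],"turn":0},{"translation":[0,0,-0.9],"turn":0},{"translation":[0,0,-0.9],"turn":0},{"translation":[-0.3,-0.9,-0.9],"turn":0},{"translation":[-0.4,-0.95,-0.9],"turn":0},{"translation":[-0.4,-0.95,-0.5],"turn":0},{"translation":[-0.4,-0.95,0],"turn":0},{"translation":[-0.4,-0.95,0],"turn":0},{"translation":[-0.4,-0.9,0],"turn":0},{"translation":[-0.4,-0.8,0],"turn":0},{"translation":[0,-0.4,0],"turn":0},{"translation":[0,0,0],"turn":0}]' 60 40; python3 - <<'E'
from h import *
o=monitor.get_obs();print(o["clock"],o["tool_pos"],o["ee_rot"])
c,im=shot("wrist","c1")
for b in blobs(im,(35,100,40),(90,255,255),20)[0]:print(b,onz(c,b[1],.04))
E
```

```text
clock: 6.2
tool_pos: [0.5646, -0.3242, 0.2389]
ee_rot: [180.0, -0.0, 6.0]
contact_force: [-2.6, -0.4, 5.0]
grip_width: 0.0138
grasp_force: 99.2
clock: 7.53
tool_pos: [0.4788, -0.1605, 0.3526]
ee_rot: [-180.0, -0.0, 6.1]
contact_force: [-0.3, 0.4, -0.7]
grip_width: 0.0602
grasp_force: 0.0
7.5333 [ 0.47880207 -0.16046006  0.35258502] [-1.79993917e+02 -4.46722972e-02  6.13717226e+00]
(398, array([223.2,  71. ]), array([212,  57,  24,  29], dtype=int32)) [ 0.5708195  -0.12580736  0.04      ]
(343, array([260.3, 151. ]), array([249, 139,  24,  25], dtype=int32)) [ 0.50453276 -0.16583647  0.04      ]
(639, array([  9.6, 156.9]), array([  0, 140,  24,  34], dtype=int32)) [0.47379627 0.06974783 0.04      ]
```

View pics/c1.png

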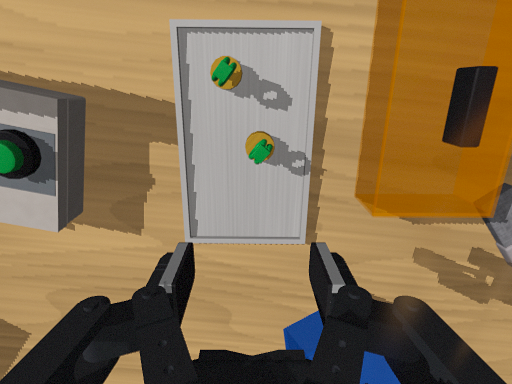

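Two masters stand upright on the tray: A at (224,71) and B at (260,148); no third one. A second wrist view from farther back gives heights.

```bash
cat > m.py <<'E'
from h import *
def meas(c,im,z=.04,box=None):
    out=[]
    bl,m=blobs(im,(35,100,40),(90,255,255),60,box)
    for a,ce,s in bl:
        k=np.zeros_like(m);k[s[1]:s[1]+s[3],s[0]:s[0]+s[2]]=m[s[1]:s[1]+s[3],s[0]:s[0]+s[2]]
        P=np.array([onz(c,p[0],z)[:2] for p in cv2.findNonZero(k)])
        r=cv2.minAreaRect((P*1000).astype(np.float32))
        w,v=np.linalg.eigh(np.cov(P.T));ang=np.degrees(np.arctan2(v[1,1],v[0,1]))%180
        print("green",a,ce,onz(c,ce,z).round(4),"long axis",round(ang,1),"sd",(1000*w**.5).round(1),"rect",np.round(r[1],1))
        out.append((c,ce))
    for a,ce,s in blobs(im,(12,120,110),(28,255,255),80,box)[0]: print("brass",a,ce,onz(c,ce,.02).round(4))
    return out
E
python3 -m crank '[{"translation":[-0.5,0,0.4],"turn":0},{"translation":[-0.8,0.1,0.6],"turn":0},{"translation":[-0.7,0.1,0.6],"turn":0},{"translation":[-0.4,0,0],"turn":0},{"translation":[0,0,0],"turn":0}]'; python3 - <<'E'
from m import *
o=monitor.get_obs();print(o["clock"],o["tool_pos"],o["ee_rot"])
c,im=shot("wrist","c2")
b=meas(c,im,.04,(130,5,320,300))
t=shot("top","c_top");s=shot("side","c_side")
print("top");T=meas(*t,.04,(275,155,326,230));print("side");S=meas(*s,.04,(245,145,320,205))
for i in range(len(b)):
  for j in range(len(S)):
    print(i,j,tri([b[i],S[j]]))
E
```

```text
clock: 8.0
tool_pos: [0.4188, -0.174, 0.3112]
ee_rot: [-179.9, 0.2, 5.9]
contact_force: [1.1, 0.4, 0.9]
grip_width: 0.0601
grasp_force: 0.0
8.0 [ 0.41875303 -0.17397063  0.31118679] [-1.79919990e+02  1.58505452e-01  5.92276011e+00]
green 488 [252.6  79.5] [ 0.5049 -0.1654  0.04  ] long axis 144.1 sd [3.6 6.2] rect [12.3 22.9]
brass 2891 [141.5 101.7] [ 0.4787 -0.076   0.02  ]
brass 498 [251.4  79.7] [ 0.5049 -0.1645  0.02  ]
brass 220 [317.3 122.1] [ 0.4772 -0.2231  0.02  ]
brass 10405 [229.5 247.8] [ 0.3498 -0.159   0.02  ]
top
side
brass 1453 [277.2 160.8] [ 0.5741 -0.1962  0.02  ]
brass 212 [312.5 197.7] [ 0.355 -0.138  0.02 ]
brass 176 [279.6 198.9] [ 0.436  -0.0547  0.02  ]
```

```bash
python3 - <<'E'
from m import *
go([.505,-.1655,.200],-36)
go([.505,-.1655,.200],5.9)
# A's axis from picture c1, camera pose of that moment rebuilt from TCP offset
o=monitor.get_obs();c=cam("wrist");M=R.from_euler("xyz",o["ee_rot"],degrees=True).as_matrix()
T=M.T@(c[1]-o["tool_pos"]);Q=M.T@c[2];print(T)
M1=R.from_euler("xyz",[-179.994,-.0447,6.137],degrees=True).as_matrix();c1=(c[0],np.array([.4788,-.16046,.352585])+M1@T,M1@Q)
meas(c1,cv2.imread("pics/c1.png")[:,:,::-1],.04,(200,40,300,180))
a=[];
E
```

```text
units [ 3.34 -0.01  4.55] turn 6.11 now [ 0.4215 -0.1742  0.3134] [179.9  -0.2   6. ] t 8.15
units [ 3.34 -0.01  4.55] turn 0.01 now [ 0.4215 -0.1742  0.3134] [179.9  -0.2   6. ] t 8.15
[ 0.08311282 -0.0001717   0.03097779]
green 398 [223.2  71. ] [ 0.5709 -0.1258  0.04  ] long axis 148.3 sd [3.9 6.1] rect [13.6 22.9]
green 343 [260.3 151. ] [ 0.5046 -0.1659  0.04  ] long axis 146.8 sd [4.2 6.1] rect [15.  22.9]
brass 363 [227.4  72.9] [ 0.5703 -0.128   0.02  ]
brass 325 [257.7 141.2] [ 0.5101 -0.1632  0.02  ]
```

```bash
python3 -m crank '[{"translation":[0.6,0,0.4],"turn":0},{"translation":[0.9,0,0.5],"turn":0},{"translation":[0.9,0,0.5],"turn":0},{"translation":[0.64,0,0.4],"turn":0},{"translation":[0.3,0,0.2],"turn":0},{"translation":[0,0,0],"turn":1},{"translation":[0,0,0],"turn":1},{"translation":[0,0,0],"turn":1},{"translation":[0,0,0],"turn":1},{"translation":[0,0,0],"turn":1},{"translation":[0,0,0],"turn":0.9},{"translation":[0,0,0],"turn":0.2},{"translation":[0,0,0],"turn":0}]' 40 40; python3 -c "
from h import *
go([.505,-.1655,.200],-36)"
```

```text
clock: 9.23
tool_pos: [0.5037, -0.1646, 0.2627]
ee_rot: [-180.0, -0.1, -35.8]
contact_force: [-0.0, 0.2, 0.9]
grip_width: 0.0402
grasp_force: 0.0
units [ 0.06 -0.    2.51] turn 0.03 now [ 0.5037 -0.1646  0.2627] [-1.80e+02 -1.00e-01 -3.58e+01] t 9.23
```

```bash
python3 -m crank '[{"translation":[0.06,0,0.6],"turn":0},{"translation":[0,0,0.8],"turn":0},{"translation":[0,0,0.6],"turn":0},{"translation":[0,0,0.4],"turn":0},{"translation":[0,0,0.1],"turn":0},{"translation":[0,0,0],"turn":0}]'; python3 -m crank '[{"translation":[0,0,0],"turn":0},{"translation":[0,0,0],"turn":0},{"translation":[0,0,0],"turn":0},{"translation":[0,0,0],"turn":0},{"translation":[0,0,0],"turn":0}]' 0 40;  python3 -m crank '[{"translation":[0,0,-0.3],"turn":0},{"translation":[0,0,-0.6],"turn":0},{"translation":[0,0,-0.8],"turn":0},{"translation":[0,0,-0.9],"turn":0},{"translation":[0,0,-0.7],"turn":0},{"translation":[0,0,-0.3],"turn":0},{"translation":[0,0,0],"turn":0}]'; python3 -c "
from h import *
go([.4805,.1336,.280],-36)"
```

```text
clock: 9.73
tool_pos: [0.5041, -0.1652, 0.1988]
ee_rot: [180.0, 0.1, -35.8]
contact_force: [0.8, -0.7, -0.7]
grip_width: 0.0399
grasp_force: 0.0
clock: 10.15
tool_pos: [0.5049, -0.1656, 0.2005]
ee_rot: [-180.0, -0.1, -35.9]
contact_force: [0.2, -0.2, 3.0]
grip_width: 0.0112
grasp_force: 44.0
clock: 10.73
tool_pos: [0.5051, -0.1657, 0.2918]
ee_rot: [-179.9, -0.3, -35.9]
contact_force: [0.9, 0.9, 0.1]
grip_width: 0.0111
grasp_force: 43.5
units [-7.82 -9.12  0.45] turn 0.01 now [ 0.5051 -0.1657  0.2918] [-179.9   -0.3  -35.9] t 10.73
```

```bash
python3 -m crank '[{"translation":[-0.3,-0.35,0],"turn":0},{"translation":[-0.5,-0.6,0],"turn":0},{"translation":[-0.64,-0.74,0],"turn":0},{"translation":[-0.64,-0.74,0],"turn":0},{"translation":[-0.64,-0.74,0],"turn":0},{"translation":[-0.64,-0.74,0],"turn":0},{"translation":[-0.64,-0.75,0],"turn":0},{"translation":[-0.64,-0.75,0],"turn":0},{"translation":[-0.64,-0.75,0],"turn":0},{"translation":[-0.64,-0.75,0],"turn":0},{"translation":[-0.64,-0.75,0],"turn":0},{"translation":[-0.6,-0.7,0],"turn":0},{"translation":[-0.4,-0.5,0],"turn":0},{"translation":[-0.2,-0.26,0],"turn":-0.4},{"translation":[0,0,0],"turn":-1},{"translation":[0,0,0],"turn":-1},{"translation":[0,0,0],"turn":-1},{"translation":[0,0,0],"turn":-1},{"translation":[0,0,0],"turn":0},{"translation":[0,0,0],"turn":0}]'; python3 - <<'E'
from m import *
go([.4805,.1336,.230],-5.6)
c,im=shot("wrist","d1")
for b in blobs(im,(105,120,60),(130,255,255),100)[0]: print(b,onz(c,b[1],.035))
E
```

```text
clock: 12.4
tool_pos: [0.4796, 0.1334, 0.2879]
ee_rot: [180.0, 0.2, -5.8]
contact_force: [1.0, 0.1, -1.0]
grip_width: 0.0116
grasp_force: 43.5
units [ 0.04 -0.01  2.32] turn -0.03 now [0.4796 0.1334 0.2879] [180.    0.2  -5.8] t 12.4
(3191, array([127.6, 197.5]), array([ 95, 167,  66,  62], dtype=int32)) [0.48906724 0.22944335 0.035     ]
(2769, array([249.2, 193.1]), array([217, 166,  66,  56], dtype=int32)) [0.48294688 0.13455708 0.035     ]
(1985, array([ 17.1, 200.7]), array([  0, 168,  41,  62], dtype=int32)) [0.49533027 0.31621527 0.035     ]
```

View pics/d1.png

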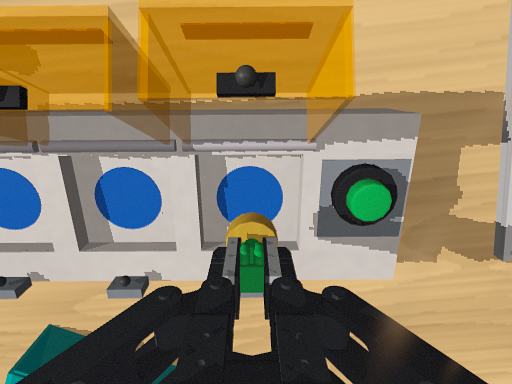

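The wrist view shows master B held upright above chamber 3 (disc (249,193)), with the button at (368,200) and the hoods standing open. Lowering.

```bash
python3 -m crank '[{"translation":[0.04,0,0.4],"turn":0},{"translation":[0,0,0.6],"turn":0},{"translation":[0,0,0.6],"turn":0},{"translation":[0,0,0.4],"turn":0},{"translation":[0,0,0.2],"turn":0},{"translation":[0,0,0.06],"turn":0},{"translation":[0,0,0],"turn":0}]'
```

```text
clock: 13.03
tool_pos: [0.4817, 0.133, 0.2324]
ee_rot: [180.0, 0.1, -5.7]
contact_force: [-0.2, -0.1, -0.9]
grip_width: 0.0113
grasp_force: 43.5
```

```bash
python3 -m crank '[{"translation":[0,0,0.08],"turn":0},{"translation":[0,0,0.04],"turn":0},{"translation":[0,0,0],"turn":0}]'; python3 -m crank '[{"translation":[0,0,0],"turn":0},{"translation":[0,0,0],"turn":0},{"translation":[0,0,0],"turn":0},{"translation":[0,0,-0.5],"turn":0},{"translation":[0,0,-0.8],"turn":0},{"translation":[0,0,-0.9],"turn":0},{"translation":[0,0,-0.7],"turn":0},{"translation":[0,0,0],"turn":0}]' 45;python3 -c "
from h import *
go([.571-.085,-.128,.34],0)"
```

```text
clock: 13.28
tool_pos: [0.4821, 0.1331, 0.2304]
ee_rot: [-180.0, -0.1, -5.7]
contact_force: [0.4, 0.2, -1.0]
grip_width: 0.0108
grasp_force: 43.5
clock: 13.95
tool_pos: [0.4838, 0.1334, 0.3065]
ee_rot: [-179.9, -0.5, -5.6]
contact_force: [0.3, 1.1, 0.2]
grip_width: 0.0449
grasp_force: 0.0
units [ 1.13 10.39 -1.36] turn -0.82 now [0.4838 0.1334 0.3065] [-179.9   -0.5   -5.6] t 13.95
```

```bash
python3 -m crank '[{"translation":[0.1,0.5,-0.3],"turn":0},{"translation":[0.1,0.9,-0.3],"turn":0},{"translation":[0.1,0.95,-0.3],"turn":0},{"translation":[0.1,0.95,-0.3],"turn":0},{"translation":[0.1,0.95,0],"turn":0},{"translation":[0.1,0.95,0],"turn":0},{"translation":[0.1,0.95,0],"turn":0},{"translation":[0.1,0.95,0],"turn":0},{"translation":[0.1,0.95,0],"turn":0},{"translation":[0.1,0.9,0],"turn":0},{"translation":[0.1,0.7,0],"turn":0},{"translation":[0,0.4,0],"turn":0},{"translation":[0,0,0],"turn":0},{"translation":[0,0,0],"turn":0}]'; python3 - <<'E'
from m import *
o=monitor.get_obs();print(o["tool_pos"],o["ee_rot"])
c,im=shot("wrist","e1")
a=meas(c,im,.04,(120,10,360,260))
t=shot("top","e_top");s=shot("side","e_side")
for n,(c,im) in(("t",t),("s",s)):
  for b in blobs(im,(40,90,40),(85,255,255),8)[0]: print(n,b,onz(c,b[1],.04).round(3))
E
```

```text
clock: 15.12
tool_pos: [0.4841, -0.1197, 0.3318]
ee_rot: [-179.9, 0.1, -5.7]
contact_force: [0.3, 0.1, -0.1]
grip_width: 0.0451
grasp_force: 0.0
[ 0.48410622 -0.11967636  0.33178165] [-1.79948923e+02  6.80066217e-02 -5.72363041e+00]
green 415 [248.3  80.4] [ 0.5706 -0.1257  0.04  ] long axis 147.9 sd [3.6 6.2] rect [12.4 23.1]
brass 110 [201.6  14. ] [ 0.6254 -0.0929  0.02  ]
brass 1621 [353.   80.3] [ 0.5617 -0.2162  0.02  ]
brass 463 [248.8  80.9] [ 0.5704 -0.1259  0.02  ]
brass 10371 [161.5 187.2] [ 0.4818 -0.0308  0.02  ]
t (625, array([385.7,  82.2]), array([365,  61,  43,  42], dtype=int32)) [ 0.878 -0.456  0.04 ]
t (175, array([268.2, 119. ]), array([261, 112,  15,  15], dtype=int32)) [ 0.753 -0.047  0.04 ]
t (92, array([121.8, 148.3]), array([114, 142,  14,  12], dtype=int32)) [0.656 0.463 0.04 ]
t (80, array([239.3, 196.4]), array([235, 192,  10,  10], dtype=int32)) [0.485 0.054 0.04 ]
t (22, array([215.4, 196.8]), array([214, 194,   4,   7], dtype=int32)) [0.484 0.136 0.04 ]
s (188, array([261.6,  87.9]), array([250,  79,  24,  19], dtype=int32)) [ 0.935 -0.493  0.04 ]
s (135, array([216.8, 150.6]), array([210, 145,  14,  12], dtype=int32)) [ 0.769 -0.065  0.04 ]
s (32, array([265.2, 166.8]), array([263, 163,   5,   9], dtype=int32)) [ 0.57  -0.125  0.04 ]
s (54, array([248. , 199.9]), array([244, 196,   9,   8], dtype=int32)) [0.501 0.037 0.04 ]
s (41, array([231.3, 212.7]), array([228, 209,   7,   9], dtype=int32)) [0.501 0.117 0.04 ]
s (163, array([117.2, 242.9]), array([110, 236,  16,  14], dtype=int32)) [0.675 0.451 0.04 ]
s (18, array([121.6, 258.9]), array([116, 257,  11,   4], dtype=int32)) [0.613 0.477 0.04 ]
```

Master A has not moved: wrist (0.571,-0.126) and side view agree at ring height. B shows green at chamber 3. Going to A.

```bash
python3 -m crank '[{"translation":[0.5,-0.02,0.3],"turn":0},{"translation":[0.8,-0.02,0.5],"turn":0},{"translation":[0.9,-0.02,0.7],"turn":0},{"translation":[0.8,-0.02,0.7],"turn":0},{"translation":[0.47,-0.02,0.5],"turn":0},{"translation":[0,0,0.3],"turn":0.83},{"translation":[0,0,0],"turn":1},{"translation":[0,0,0],"turn":1},{"translation":[0,0,0],"turn":1},{"translation":[0,0,0],"turn":0},{"translation":[0,0,0],"turn":0}]' 40 40; python3 -c "
from h import *
go([.5706,-.1257,.200],-32)"
```

```text
clock: 16.18
tool_pos: [0.5711, -0.1248, 0.2574]
ee_rot: [-180.0, 0.0, -31.7]
contact_force: [-0.4, -0.1, -0.5]
grip_width: 0.04
grasp_force: 0.0
units [0.   0.04 2.29] turn 0.04 now [ 0.5711 -0.1248  0.2574] [-180.     0.   -31.7] t 16.18
```

```bash
python3 -m crank '[{"translation":[0,0.04,0.6],"turn":0},{"translation":[0,0,0.7],"turn":0},{"translation":[0,0,0.6],"turn":0},{"translation":[0,0,0.3],"turn":0},{"translation":[0,0,0.09],"turn":0},{"translation":[0,0,0],"turn":0}]'; python3 -m crank '[{"translation":[0,0,0],"turn":0},{"translation":[0,0,0],"turn":0},{"translation":[0,0,0],"turn":0},{"translation":[0,0,0],"turn":0},{"translation":[0,0,0],"turn":0}]' 0 40;  python3 -m crank '[{"translation":[0,0,-0.3],"turn":0},{"translation":[0,0,-0.6],"turn":0},{"translation":[0,0,-0.8],"turn":0},{"translation":[0,0,-0.9],"turn":0},{"translation":[0,0,-0.7],"turn":0},{"translation":[0,0,-0.3],"turn":0},{"translation":[0,0,-0.4],"turn":0},{"translation":[0,0,0],"turn":0}]'; python3 -c "
from h import *
go([.489,.2285,.280],-32)"
```

```text
clock: 16.68
tool_pos: [0.5703, -0.1263, 0.1996]
ee_rot: [180.0, 0.1, -31.9]
contact_force: [0.3, 0.4, 0.5]
grip_width: 0.0399
grasp_force: 0.0
clock: 17.1
tool_pos: [0.5711, -0.1268, 0.2012]
ee_rot: [-180.0, -0.1, -32.0]
contact_force: [0.1, 0.6, 2.0]
grip_width: 0.0109
grasp_force: 44.8
clock: 17.77
tool_pos: [0.571, -0.1268, 0.302]
ee_rot: [-180.0, -0.2, -32.0]
contact_force: [-0.1, 0.1, -0.2]
grip_width: 0.0114
grasp_force: 44.3
units [-10.31 -10.32   0.86] turn 0.0 now [ 0.571  -0.1268  0.302 ] [-180.    -0.2  -32. ] t 17.77
```

```bash
python3 -m crank '[{"translation":[-0.4,0.25,0],"turn":0},{"translation":[-0.75,0.47,0],"turn":0},{"translation":[-0.8,0.5,0],"turn":0},{"translation":[-0.7,0.44,0],"turn":0},{"translation":[-0.4,0.25,0],"turn":0},{"translation":[-0.26,-0.4,0],"turn":0},{"translation":[-0.5,-0.85,0],"turn":0},{"translation":[-0.5,-0.85,0],"turn":0},{"translation":[-0.5,-0.85,0],"turn":0},{"translation":[-0.5,-0.85,0],"turn":0},{"translation":[-0.5,-0.85,0],"turn":0},{"translation":[-0.5,-0.85,0],"turn":0},{"translation":[-0.5,-0.85,0],"turn":0},{"translation":[-0.5,-0.85,0],"turn":0},{"translation":[-0.5,-0.85,0],"turn":0},{"translation":[-0.5,-0.85,0],"turn":0},{"translation":[-0.5,-0.85,0],"turn":0},{"translation":[-0.5,-0.8,0],"turn":0},{"translation":[-0.5,-0.83,0],"turn":0},{"translation":[-0.5,-0.83,0],"turn":0}]';  python3 -m crank '[{"translation":[-0.25,-0.4,0],"turn":0},{"translation":[0,0,0],"turn":-1},{"translation":[0,0,0],"turn":-1},{"translation":[0,0,0],"turn":-1},{"translation":[0,0,0],"turn":-0.85},{"translation":[0,0,0],"turn":0},{"translation":[0,0,0],"turn":0}]';python3 -c "
from h import *
go([.489,.2285,.232],-5.6)"
```

```text
clock: 19.43
tool_pos: [0.4878, 0.2303, 0.2993]
ee_rot: [180.0, 0.1, -32.0]
contact_force: [-0.3, -0.4, -0.5]
grip_width: 0.0112
grasp_force: 44.3
clock: 20.02
tool_pos: [0.4881, 0.2402, 0.2996]
ee_rot: [180.0, 0.0, -5.7]
contact_force: [0.1, -0.6, -0.9]
grip_width: 0.0111
grasp_force: 44.3
units [0.08 0.46 2.71] turn -0.01 now [0.4881 0.2402 0.2996] [180.    0.   -5.7] t 20.02
```

```bash
python3 -m crank '[{"translation":[0.08,0.46,0.3],"turn":0},{"translation":[0,0,0.6],"turn":0},{"translation":[0,0,0.7],"turn":0},{"translation":[0,0,0.6],"turn":0},{"translation":[0,0,0.3],"turn":0},{"translation":[0,0,0.16],"turn":0},{"translation":[0,0,0],"turn":0},{"translation":[0,0,0],"turn":0}]'
```

```text
clock: 20.68
tool_pos: [0.4894, 0.2283, 0.2339]
ee_rot: [-180.0, -0.0, -5.5]
contact_force: [0.3, -0.2, -1.2]
grip_width: 0.011
grasp_force: 44.3
```

```bash
python3 -m crank '[{"translation":[0,0,0.1],"turn":0},{"translation":[0,0,0.05],"turn":0},{"translation":[0,0,0],"turn":0},{"translation":[0,0,0],"turn":0}]'; python3 -m crank '[{"translation":[0,0,0],"turn":0},{"translation":[0,0,0],"turn":0},{"translation":[0,0,0],"turn":0},{"translation":[0,0,-0.5],"turn":0},{"translation":[0,0,-0.8],"turn":0},{"translation":[0,0,-0.9],"turn":0},{"translation":[0,0,-0.9],"turn":0},{"translation":[-0.4,0,-0.9],"turn":0},{"translation":[-0.7,0.2,-0.9],"turn":0},{"translation":[-0.7,0.2,-0.6],"turn":0},{"translation":[0,0,0],"turn":0},{"translation":[0,0,0],"turn":0}]' 45; python3 - <<'E'
from m import *
o=monitor.get_obs();print(o["tool_pos"],o["ee_rot"],o["clock"])
c,im=shot("wrist","f1")
meas(c,im,.07)
for b in blobs(im,(105,120,60),(130,255,255),100)[0]: print(b,onz(c,b[1],.035))
E
```

```text
clock: 21.02
tool_pos: [0.4892, 0.2285, 0.2303]
ee_rot: [-180.0, -0.0, -5.5]
contact_force: [-0.1, 0.4, -1.2]
grip_width: 0.011
grasp_force: 44.3
clock: 22.02
tool_pos: [0.4433, 0.223, 0.3693]
ee_rot: [-179.9, -0.2, -5.5]
contact_force: [-0.1, 0.2, -0.1]
grip_width: 0.0451
grasp_force: 0.0
[0.44333918 0.22295788 0.3692558 ] [-179.89831226   -0.21220274   -5.48431869] 22.0167
green 991 [439.1 121.3] [0.4822 0.0559 0.07  ] long axis 73.3 sd [7.1 8.2] rect [32.4 27.2]
green 507 [349.7 131.3] [0.481  0.1331 0.07  ] long axis 5.7 sd [5.1 6.2] rect [20.  22.6]
green 340 [240.5 134.2] [0.4877 0.2288 0.07  ] long axis 173.9 sd [3.6 6.3] rect [11.6 22.8]
green 1337 [150.3 274.1] [0.3536 0.3374 0.07  ] long axis 137.6 sd [ 8.1 17. ] rect [31.3 65.9]
green 5797 [245.  319.2] [0.2868 0.2457 0.07  ] long axis 53.3 sd [23.4 30.6] rect [122.7  87.5]
green 231 [146.7 355.8] [0.2457 0.364  0.07  ] long axis 155.3 sd [4.9 7.1] rect [19.6 28.7]
brass 22103 [256.3  30.9] [0.5753 0.2061 0.02  ]
brass 440 [335.4 125.4] [0.4801 0.1326 0.02  ]
brass 408 [242.1 127.8] [0.487 0.229 0.02 ]
brass 909 [481.4 158.8] [ 0.4296 -0.0228  0.02  ]
brass 2337 [ 51.9 217.4] [0.4071 0.4572 0.02  ]
brass 157 [307.6 198. ] [0.4027 0.1642 0.02  ]
brass 200 [393.3 197.9] [0.3935 0.0687 0.02  ]
brass 1431 [487.3 223.8] [ 0.351  -0.0409  0.02  ]
brass 2640 [ 29.1 289.2] [0.3142 0.516  0.02  ]
brass 97 [476.8 253.3] [ 0.3127 -0.0343  0.02  ]
brass 1341 [265.3 294.3] [0.2784 0.222  0.02  ]
(2134, array([145.3, 128. ]), array([120, 102,  52,  53], dtype=int32)) [0.49789019 0.32377573 0.035     ]
(1302, array([240.9, 126. ]), array([216, 102,  52,  53], dtype=int32)) [0.49068807 0.22933975 0.035     ]
(1146, array([332.4, 127.1]), array([312, 102,  52,  53], dtype=int32)) [0.48089043 0.13944971 0.035     ]
(1006, array([ 11.2, 341.6]), array([  0, 307,  33,  57], dtype=int32)) [0.24882158 0.55124711 0.035     ]
```

View pics/f1.png

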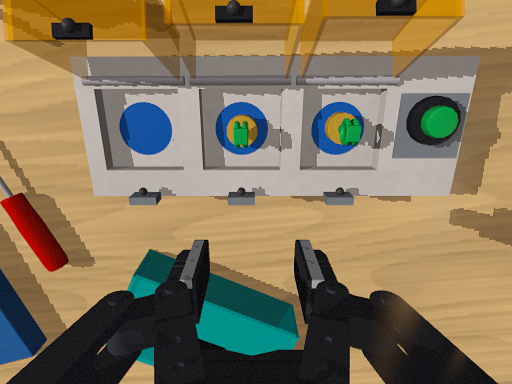

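Both masters stand upright on their discs in chambers 2 (241,131) and 3 (345,130). Next are the hoods, pushed from behind with closed fingers, so I'll add a unit-frame readout.

```bash
cat > u.py <<'E'
from h import *
a=np.radians(-5.4);O=np.array([.4862,.1985]);U=np.array([[np.cos(a),-np.sin(a)],[np.sin(a),np.cos(a)]])
def to(X,Y,tip):
    "unit mm -> go"
    p=O+U@[X/1e3,Y/1e3]; go([*p,tip/1e3+.173],-5.4); where()
def where():
    o=monitor.get_obs();print("unit XY,tip mm",(1e3*U.T@(o["tool_pos"][:2]-O)).round(1),round(1e3*(o["tool_pos"][2]-.173),1),"F",o["contact_force"].round(1))
E
python3 -c "
from u import *
to(152,125,197)"
```

```text
units [ 7.86 -4.2  -0.05] turn -0.01 now [0.4435 0.2229 0.3682] [-1.799e+02 -1.000e-01 -5.500e+00] t 22.07
unit XY,tip mm [-44.8  20.2] 195.2 F [-0.2 -0.3  0. ]
```

```bash
python3 -m crank '[{"translation":[0.5,-0.3,0],"turn":0},{"translation":[0.9,-0.5,0],"turn":0},{"translation":[0.95,-0.5,0],"turn":0},{"translation":[0.95,-0.5,0],"turn":0},{"translation":[0.95,-0.5,0],"turn":0},{"translation":[0.95,-0.5,0],"turn":0},{"translation":[0.95,-0.5,0],"turn":0},{"translation":[0.95,-0.5,0],"turn":0},{"translation":[0.7,-0.4,0],"turn":0},{"translation":[0.06,0,0],"turn":0},{"translation":[0,0,0.6],"turn":0},{"translation":[0,0,0.9],"turn":0},{"translation":[0,0,0.9],"turn":0},{"translation":[0,0,0.8],"turn":0},{"translation":[0,0,0.5],"turn":0},{"translation":[0,0,0.2],"turn":0},{"translation":[0,0,0],"turn":0}]' 0 60;python3 -c "
from u import *
to(117,125,103)"
```

```text
clock: 23.48
tool_pos: [0.6477, 0.3078, 0.267]
ee_rot: [179.9, 0.3, -5.5]
contact_force: [1.0, 0.7, 0.0]
grip_width: -0.0002
grasp_force: 0.0
units [-1.34 -0.04 -0.35] turn -0.02 now [0.6477 0.3078 0.267 ] [179.9   0.3  -5.5] t 23.48
unit XY,tip mm [150.5 124. ] 94.0 F [1.  0.7 0. ]
```

```bash
python3 -m crank '[{"translation":[-0.4,0,-0.1],"turn":0},{"translation":[-0.46,0,-0.13],"turn":0},{"translation":[-0.46,0,-0.13],"turn":0},{"translation":[-0.28,0,-0.23],"turn":0},{"translation":[-0.28,0,-0.23],"turn":0},{"translation":[-0.28,0,-0.22],"turn":0},{"translation":[-0.4,0,-0.18],"turn":0},{"translation":[-0.4,0,-0.18],"turn":0},{"translation":[0,0,0],"turn":0}]';python3 -c "
from u import *
to(52,125,132)"
```

```text
clock: 24.23
tool_pos: [0.5739, 0.3161, 0.3065]
ee_rot: [-180.0, -0.0, -5.5]
contact_force: [0.2, 0.8, 0.5]
grip_width: 0.0
grasp_force: 0.0
units [-0.97  0.01  0.06] turn -0.01 now [0.5739 0.3161 0.3065] [-180.    -0.    -5.5] t 24.23
unit XY,tip mm [ 76.3 125.3] 133.5 F [0.2 0.8 0.5]
```

```bash
python3 - <<'E'
from h import *
c,im=shot("side");s=im[130:290,110:300];w=shot("wrist")[1]
s=cv2.resize(s,None,fx=3,fy=3,interpolation=cv2.INTER_CUBIC);cv2.imwrite("pics/g1.png",s[:,:,::-1])
E
```

```text
(no output)
```

View pics/g1.png

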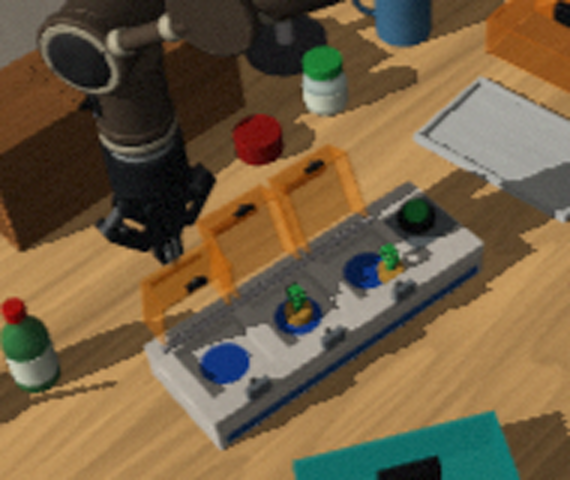

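The side view shows hood 1's tab (197,283) swung forward of the line through hoods 2 and 3 (245,210)/(313,167), so it is being pushed. Continuing along the arc.

```bash
python3 -m crank '[{"translation":[-0.5,0,0.03],"turn":0},{"translation":[-0.48,0,0.04],"turn":0},{"translation":[-0.48,0,0.1],"turn":0},{"translation":[-0.48,0,0.1],"turn":0},{"translation":[-0.42,0,0.24],"turn":0},{"translation":[-0.42,0,0.24],"turn":0},{"translation":[-0.24,0,0.22],"turn":0},{"translation":[-0.24,0,0.22],"turn":0},{"translation":[-0.12,0,0.16],"turn":0},{"translation":[-0.12,0,0.16],"turn":0},{"translation":[0,0,0],"turn":0}]';python3 -c "
from u import *
to(-21,125,92)"
```

```text
clock: 25.25
tool_pos: [0.488, 0.3238, 0.2667]
ee_rot: [180.0, 0.0, -5.5]
contact_force: [0.8, -0.1, 0.3]
grip_width: 0.0
grasp_force: 0.0
units [-0.44 -0.    0.07] turn -0.01 now [0.488  0.3238 0.2667] [180.    0.   -5.5] t 25.25
unit XY,tip mm [-10.  124.9] 93.7 F [ 0.8 -0.1  0.3]
```

```bash
python3 -m crank '[{"translation":[-0.2,0,-0.3],"turn":0},{"translation":[-0.24,0,0],"turn":0},{"translation":[0,0,0.3],"turn":0},{"translation":[0,0,0.1],"turn":0},{"translation":[0,0,0.1],"turn":0},{"translation":[0,0,0],"turn":0}]';python3 -c "
from u import *
where()
c,im=shot('side');s=im[130:290,110:300]
s=cv2.resize(s,None,fx=3,fy=3,interpolation=cv2.INTER_CUBIC);cv2.imwrite('pics/g2.png',s[:,:,::-1])"
```

```text
clock: 25.75
tool_pos: [0.4774, 0.3255, 0.2651]
ee_rot: [180.0, 0.1, -5.5]
contact_force: [-7.0, -3.0, 18.5]
grip_width: 0.0003
grasp_force: 9.5
unit XY,tip mm [-20.7 125.6] 92.1 F [-7.  -3.  18.5]
```

View pics/g2.png

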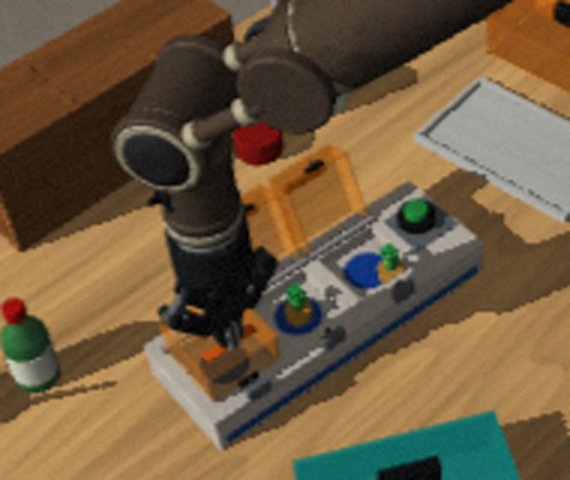

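Hood 1 lies shut under the fingers (tip at 92 mm as expected, 18 N). On to hood 2.

```bash
python3 -m crank '[{"translation":[0,0,-0.5],"turn":0},{"translation":[0,0,-0.9],"turn":0},{"translation":[0,0,-0.95],"turn":0},{"translation":[0,0,-0.95],"turn":0},{"translation":[0.4,0.2,-0.8],"turn":0},{"translation":[0.8,0.4,-0.2],"turn":0},{"translation":[0.85,0.5,0],"turn":0},{"translation":[0.85,0.5,0],"turn":0},{"translation":[0.85,0.5,0],"turn":0},{"translation":[0.85,0.5,0],"turn":0},{"translation":[0.85,0.5,0],"turn":0},{"translation":[0.85,0.4,0],"turn":0},{"translation":[0.6,0.3,0],"turn":0},{"translation":[0.02,0,0],"turn":0}]';python3 -c "
from u import *
to(152,30,95)"
```

```text
clock: 26.97
tool_pos: [0.6428, 0.2116, 0.369]
ee_rot: [180.0, -0.1, -5.7]
contact_force: [0.7, 0.3, -0.6]
grip_width: 0.0
grasp_force: 0.0
units [-0.12 -0.09  4.04] turn -0.04 now [0.6428 0.2116 0.369 ] [ 1.8e+02 -1.0e-01 -5.7e+00] t 26.97
unit XY,tip mm [154.7  27.8] 196.0 F [ 0.7  0.3 -0.6]
```

Descend, then sweep the same arc as for hood 1.

```bash
python3 -m crank '[{"translation":[-0.12,-0.09,0.5],"turn":0},{"translation":[0,0,0.9],"turn":0},{"translation":[0,0,0.9],"turn":0},{"translation":[0,0,0.9],"turn":0},{"translation":[0,0,0.6],"turn":0},{"translation":[0,0,0.24],"turn":0},{"translation":[0,0,0],"turn":0}]';python3 -m crank '[{"translation":[-0.4,0,-0.1],"turn":0},{"translation":[-0.5,0,-0.13],"turn":0},{"translation":[-0.48,0,-0.13],"turn":0},{"translation":[-0.28,0,-0.23],"turn":0},{"translation":[-0.28,0,-0.23],"turn":0},{"translation":[-0.28,0,-0.22],"turn":0},{"translation":[-0.4,0,-0.18],"turn":0},{"translation":[-0.4,0,-0.18],"turn":0},{"translation":[-0.5,0,0.0],"turn":0},{"translation":[-0.48,0,0.0],"turn":0},{"translation":[-0.48,0,0.1],"turn":0},{"translation":[-0.48,0,0.1],"turn":0},{"translation":[-0.42,0,0.24],"turn":0},{"translation":[-0.42,0,0.24],"turn":0},{"translation":[-0.24,0,0.22],"turn":0},{"translation":[-0.24,0,0.22],"turn":0},{"translation":[-0.12,0,0.16],"turn":0},{"translation":[-0.12,0,0.16],"turn":0},{"translation":[0,0,0],"turn":0}]';python3 -c "
from u import *
to(-21,30,92)"
```

```text
clock: 27.55
tool_pos: [0.6359, 0.2168, 0.2658]
ee_rot: [179.9, 0.3, -5.5]
contact_force: [0.1, -0.4, -0.7]
grip_width: -0.0002
grasp_force: 0.0
clock: 29.13
tool_pos: [0.475, 0.232, 0.2671]
ee_rot: [180.0, 0.1, -5.5]
contact_force: [0.7, 0.3, -0.1]
grip_width: 0.0001
grasp_force: 0.0
units [-0.27  0.09  0.08] turn -0.01 now [0.475  0.232  0.2671] [ 1.8e+02  1.0e-01 -5.5e+00] t 29.13
unit XY,tip mm [-14.3  32.2] 94.1 F [ 0.7  0.3 -0.1]
```

```bash
python3 -m crank '[{"translation":[-0.1,0.05,-0.3],"turn":0},{"translation":[-0.17,0.04,0],"turn":0},{"translation":[0,0,0.3],"turn":0},{"translation":[0,0,0.1],"turn":0},{"translation":[0,0,0.12],"turn":0},{"translation":[0,0,0],"turn":0}]';python3 -c "
from u import *
where()";python3 -m crank '[{"translation":[0,0,-0.5],"turn":0},{"translation":[0,0,-0.9],"turn":0},{"translation":[0,0,-0.95],"turn":0},{"translation":[0,0,-0.95],"turn":0},{"translation":[0.4,0.2,-0.8],"turn":0},{"translation":[0.8,0.4,-0.2],"turn":0},{"translation":[0.85,0.5,0],"turn":0},{"translation":[0.85,0.5,0],"turn":0},{"translation":[0.85,0.5,0],"turn":0},{"translation":[0.85,0.5,0],"turn":0},{"translation":[0.85,0.5,0],"turn":0},{"translation":[0.85,0.4,0],"turn":0},{"translation":[0.6,0.3,0],"turn":0},{"translation":[0,0,0],"turn":0}]';python3 -c "
from u import *
to(152,-65,95)"
```

```text
clock: 29.63
tool_pos: [0.4687, 0.2307, 0.265]
ee_rot: [179.9, 0.1, -5.5]
contact_force: [-7.4, -2.2, 22.9]
grip_width: 0.0
grasp_force: 10.9
unit XY,tip mm [-20.4  30.4] 92.0 F [-7.4 -2.2 22.9]
clock: 30.8
tool_pos: [0.6334, 0.1172, 0.3688]
ee_rot: [180.0, -0.1, -5.7]
contact_force: [0.1, 0.0, 0.1]
grip_width: 0.0005
grasp_force: 0.0
units [-0.09 -0.09  4.03] turn -0.04 now [0.6334 0.1172 0.3688] [ 1.8e+02 -1.0e-01 -5.7e+00] t 30.8
unit XY,tip mm [154.2 -67.1] 195.8 F [0.1 0.  0.1]
```

```bash
python3 -m crank '[{"translation":[-0.1,-0.09,0.5],"turn":0},{"translation":[0,0,0.9],"turn":0},{"translation":[0,0,0.9],"turn":0},{"translation":[0,0,0.9],"turn":0},{"translation":[0,0,0.6],"turn":0},{"translation":[0,0,0.24],"turn":0},{"translation":[0,0,0],"turn":0}]';python3 -m crank '[{"translation":[-0.4,0,-0.1],"turn":0},{"translation":[-0.5,0,-0.13],"turn":0},{"translation":[-0.48,0,-0.13],"turn":0},{"translation":[-0.28,0,-0.23],"turn":0},{"translation":[-0.28,0,-0.23],"turn":0},{"translation":[-0.28,0,-0.22],"turn":0},{"translation":[-0.4,0,-0.18],"turn":0},{"translation":[-0.4,0,-0.18],"turn":0},{"translation":[-0.5,0,0.0],"turn":0},{"translation":[-0.48,0,0.0],"turn":0},{"translation":[-0.48,0,0.1],"turn":0},{"translation":[-0.48,0,0.1],"turn":0},{"translation":[-0.42,0,0.24],"turn":0},{"translation":[-0.42,0,0.24],"turn":0},{"translation":[-0.24,0,0.22],"turn":0},{"translation":[-0.24,0,0.22],"turn":0},{"translation":[-0.12,0,0.16],"turn":0},{"translation":[-0.12,0,0.16],"turn":0},{"translation":[0,0,0],"turn":0}]';python3 -c "
from u import *
to(-21,-65,92)"
```

```text
clock: 31.38
tool_pos: [0.6264, 0.1225, 0.2653]
ee_rot: [179.9, 0.4, -5.5]
contact_force: [-1.1, -0.1, -0.8]
grip_width: 0.0003
grasp_force: 0.0
clock: 32.97
tool_pos: [0.4661, 0.1374, 0.2674]
ee_rot: [180.0, 0.1, -5.5]
contact_force: [-0.8, -0.1, 0.5]
grip_width: 0.0002
grasp_force: 0.0
units [-0.27  0.09  0.09] turn -0.01 now [0.4661 0.1374 0.2674] [ 1.8e+02  1.0e-01 -5.5e+00] t 32.97
unit XY,tip mm [-14.3 -62.7] 94.4 F [-0.8 -0.1  0.5]
```

```bash
python3 -m crank '[{"translation":[-0.1,0.05,-0.3],"turn":0},{"translation":[-0.17,0.04,0],"turn":0},{"translation":[0,0,0.3],"turn":0},{"translation":[0,0,0.1],"turn":0},{"translation":[0,0,0.12],"turn":0},{"translation":[0,0,0],"turn":0}]';python3 -m crank '[{"translation":[0,0,-0.5],"turn":0},{"translation":[0,0,-0.9],"turn":0},{"translation":[0,0,-0.95],"turn":0},{"translation":[0,0,-0.95],"turn":0},{"translation":[-0.3,0,-0.9],"turn":0},{"translation":[-0.5,0.2,-0.6],"turn":0},{"translation":[-0.3,0.2,0],"turn":0},{"translation":[0,0,0],"turn":0},{"translation":[0,0,0],"turn":0}]';python3 - <<'E'
from u import *
where();c,im=shot("wrist","i1")
bl=blobs(im,(45,100,40),(85,255,255),100)[0]
for b in bl:print(b,onz(c,b[1],.06))
t=shot("top");s=shot("side")
tb=[b for b in blobs(t[1],(45,100,40),(85,255,255),30,(225,185,255,210))[0]];sb=[b for b in blobs(s[1],(45,100,40),(85,255,255),30,(235,190,262,212))[0]]
print(tb,sb)
for b in bl:
  if sb: print(tri([(c,b[1]),(s[0],sb[0][1])]))
E
```

```text
clock: 33.47
tool_pos: [0.4599, 0.136, 0.2649]
ee_rot: [179.9, 0.2, -5.5]
contact_force: [-9.0, -2.1, 24.6]
grip_width: -0.0001
grasp_force: 12.2
clock: 34.22
tool_pos: [0.4305, 0.1282, 0.3808]
ee_rot: [180.0, 0.1, -5.5]
contact_force: [-0.6, -0.1, 0.6]
grip_width: 0.0001
grasp_force: 0.0
unit XY,tip mm [-48.8 -75.2] 207.8 F [-0.6 -0.1  0.6]
(817, array([327. , 113.9]), array([311,  98,  33,  32], dtype=int32)) [0.48095082 0.05240239 0.06      ]
[(82, array([239.1, 196.4]), array([234, 192,  11,  10], dtype=int32))] [(48, array([248.4, 199.8]), array([245, 197,   8,   7], dtype=int32))]
(array([0.48166057, 0.0539223 , 0.06790259]), [array([0.4, 0.2]), array([-0.1,  0. ])])
```

View pics/i1.png

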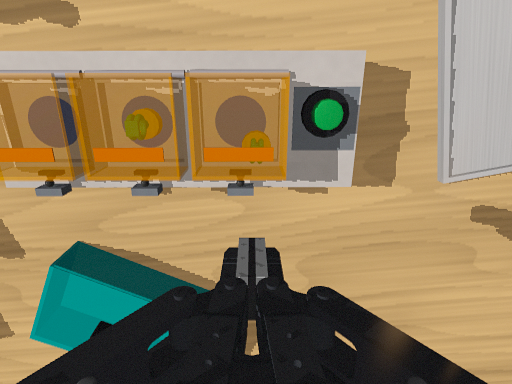

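All three hoods look shut, with the orange strips level. The button is at (327,114). Master A is centred at (145,125), but master B in chamber 3 now sits at about (257,145), off its disc (241,122); it must have been knocked. I'll check whether it still stands upright inside the well.

```bash
python3 - <<'E'
from u import *
c=cam("wrist");im=cv2.imread("pics/i1.png")[:,:,::-1]
z=cv2.resize(im[60:200,60:300],None,fx=3.3,fy=3.3,interpolation=cv2.INTER_CUBIC);cv2.imwrite("pics/i1z.png",z[:,:,::-1])
f=lambda p,h:(1e3*U.T@(onz(c,p,h)[:2]-O)).round(1)
for n,p,h in(("puckB",(257,143),.049),("ringB",(257,150),.07),("puckA",(145,125),.049),("ringA",(135,125),.07),("tcp btn",(327,113.9),.064)):print(n,f(p,h))
E
```

```text
puckB [-20.  -80.8]
ringB [-22.8 -80.5]
puckA [-2.  28.6]
ringA [ 0.6 30.5]
tcp btn [   9.3 -144.7]
```

View pics/i1z.png

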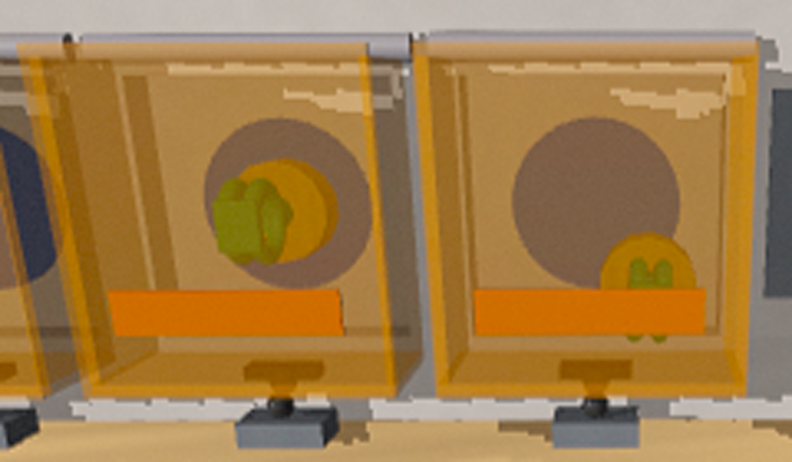

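B is upright (puck and ring coaxial) and inside the well, 20/16 mm off centre against the 23 mm limit at the wall, so it stays in its own chamber with the hood shut. Now the button, with the gripper turned 90° so the finger knuckles clear hood 3.

```bash
python3 -m crank '[{"translation":[0.4,0.5,0],"turn":0},{"translation":[0.7,0.8,0],"turn":0},{"translation":[0.7,0.8,0.3],"turn":0},{"translation":[0.4,0.5,0.6],"turn":0},{"translation":[0.11,0.23,0.6],"turn":-0.5},{"translation":[0,0,0.3],"turn":-1},{"translation":[0,0,0],"turn":-1},{"translation":[0,0,0],"turn":-1},{"translation":[0,0,0],"turn":-1},{"translation":[0,0,0],"turn":-1},{"translation":[0,0,0],"turn":-1},{"translation":[0,0,0],"turn":-1},{"translation":[0,0,0],"turn":-1},{"translation":[0,0,0],"turn":-1},{"translation":[0,0,0],"turn":-1},{"translation":[0,0,0],"turn":-1},{"translation":[0,0,0],"turn":-1},{"translation":[0,0,0],"turn":-0.6},{"translation":[0,0,0],"turn":0}]';python3 -c "
from u import *
where();go([*(O+U@[.009,-.146]),.173+.068],84.6)"
```

```text
clock: 35.95
tool_pos: [0.482, 0.0526, 0.336]
ee_rot: [-179.9, 0.0, 84.6]
contact_force: [0.1, -0.1, 0.5]
grip_width: -0.0003
grasp_force: 0.0
unit XY,tip mm [   9.6 -145.7] 163.0 F [ 0.1 -0.1  0.5]
units [-0.01 -0.02  3.8 ] turn 0.0 now [0.482  0.0526 0.336 ] [-179.9    0.    84.6] t 35.95
```

```bash
python3 -m crank '[{"translation":[0,0,0.6],"turn":0},{"translation":[0,0,0.9],"turn":0},{"translation":[0,0,0.9],"turn":0},{"translation":[0,0,0.7],"turn":0},{"translation":[0,0,0.4],"turn":0},{"translation":[0,0,0.2],"turn":0},{"translation":[0,0,0],"turn":0},{"translation":[0,0,0],"turn":0}]';python3 -m crank '[{"translation":[0,0,0.15],"turn":0},{"translation":[0,0,0.15],"turn":0},{"translation":[0,0,0],"turn":0}]';python3 -c "
from u import *
where()"
```

```text
clock: 36.62
tool_pos: [0.482, 0.0526, 0.2449]
ee_rot: [-179.9, 0.0, 84.5]
contact_force: [-1.6, 0.4, 2.3]
grip_width: 0.0002
grasp_force: 1.1
clock: 36.87
tool_pos: [0.4832, 0.0526, 0.2402]
ee_rot: [179.9, -0.0, 84.6]
contact_force: [-7.0, -0.5, 17.3]
grip_width: 0.0002
grasp_force: 9.1
unit XY,tip mm [  10.7 -145.5] 67.2 F [-7.  -0.5 17.3]
```

```bash
python3 -m crank '[{"translation":[0,0,0.12],"turn":0},{"translation":[0,0,0],"turn":0},{"translation":[0,0,0],"turn":0}]';python3 -m crank '[{"translation":[0,0,-0.3],"turn":0},{"translation":[0,0,-0.6],"turn":0},{"translation":[0,0,-0.9],"turn":0},{"translation":[0,0,-0.9],"turn":0},{"translation":[0,0,-0.9],"turn":0},{"translation":[0,0,-0.9],"turn":0},{"translation":[0,0,-0.6],"turn":0},{"translation":[0,0,0],"turn":0},{"translation":[0,0,0],"turn":0}]'; python3 - <<'E'
from u import *
c,im=shot("wrist");s=shot("side")
a=blobs(im,(45,100,40),(85,255,255),100)[0];b=blobs(s[1],(45,100,40),(85,255,255),30,(235,190,262,212))[0]
print(a,b)
go([.49,-.32,.36],5.9)
E
```

```text
clock: 37.12
tool_pos: [0.4834, 0.0527, 0.2399]
ee_rot: [180.0, 0.0, 84.6]
contact_force: [-13.5, -0.6, 37.6]
grip_width: 0.0001
grasp_force: 18.8
clock: 37.87
tool_pos: [0.4826, 0.0526, 0.3629]
ee_rot: [179.8, -0.0, 84.6]
contact_force: [-0.5, -1.2, 0.5]
grip_width: 0.0002
grasp_force: 0.0
[(756, array([249.7, 181.2]), array([235, 166,  31,  31], dtype=int32)), (807, array([501.9, 251.5]), array([488, 228,  24,  48], dtype=int32))] [(50, array([248.3, 199.8]), array([245, 196,   8,   8], dtype=int32))]
units [-14.8    1.75   0.03] turn 11.44 now [0.4815 0.0526 0.3607] [-179.9    0.    84.6] t 37.97
```

The button stopped hard (37 N, no further travel) and came back up. Next I fetch the cover, looking at the tray on the way.

```bash
python3 -m crank '[{"translation":[0,0,0],"turn":0.5},{"translation":[0,0,0],"turn":1},{"translation":[0,0,0],"turn":1},{"translation":[0,0,0],"turn":1},{"translation":[0,0,0],"turn":1},{"translation":[0,0,0],"turn":1},{"translation":[0,0,0],"turn":1},{"translation":[0,0,0],"turn":1},{"translation":[0,0,0],"turn":1},{"translation":[0,0,0],"turn":1},{"translation":[0,0,0],"turn":1},{"translation":[0,0,0],"turn":0.94},{"translation":[0,0,0],"turn":0}]' 60 40; python3 -m crank '[{"translation":[0,0.5,0],"turn":0},{"translation":[0,0.9,0],"turn":0},{"translation":[0,0.95,0],"turn":0},{"translation":[0,0.95,0],"turn":0},{"translation":[0,0.95,0],"turn":0},{"translation":[0,0.95,0],"turn":0},{"translation":[0.1,0.95,0],"turn":0},{"translation":[0.1,0.9,0],"turn":0},{"translation":[0.1,0.6,0],"turn":0},{"translation":[0.08,0.35,0],"turn":0},{"translation":[0,0,0],"turn":0},{"translation":[0,0,0],"turn":0}]'; python3 - <<'E'
from h import *
c,im=shot("wrist","k1");go([.53,-.3242,.36],5.9)
h=cv2.cvtColor(im,cv2.COLOR_RGB2HSV);w=cv2.inRange(h,(0,0,90),(180,45,255));w[250:]=0
w=cv2.morphologyEx(w,cv2.MORPH_CLOSE,np.ones((9,9)))
cs=max(cv2.findContours(w,0,2)[0],key=cv2.contourArea)
q=cv2.approxPolyDP(cv2.convexHull(cs),8,True)[:,0];print(q.tolist())
P=np.array([onz(c,p,.012)[:2] for p in q]);print(P.round(4))
r=cv2.minAreaRect((P*1000).astype(np.float32));print(r)
E
```

```text
clock: 39.05
tool_pos: [0.4813, 0.0525, 0.3597]
ee_rot: [-180.0, 0.2, 5.8]
contact_force: [0.3, -0.1, -0.1]
grip_width: 0.0603
grasp_force: 0.0
clock: 40.05
tool_pos: [0.5118, -0.1452, 0.361]
ee_rot: [-179.9, 0.1, 5.9]
contact_force: [0.3, 0.7, 0.4]
grip_width: 0.0601
grasp_force: 0.0
units [-0.02  7.22  0.04] turn 0.01 now [ 0.5117 -0.1447  0.3611] [-1.799e+02  1.000e-01  5.900e+00] t 40.1
[[187, 61], [328, 62], [328, 249], [198, 249]]
[[ 0.61   -0.0718]
 [ 0.623  -0.2077]
 [ 0.4202 -0.2455]
 [ 0.4044 -0.0915]]
((514.5563354492188, -158.6890869140625), (206.53883361816406, 154.86009216308594), 5.4759521484375)
```

View pics/k1.png

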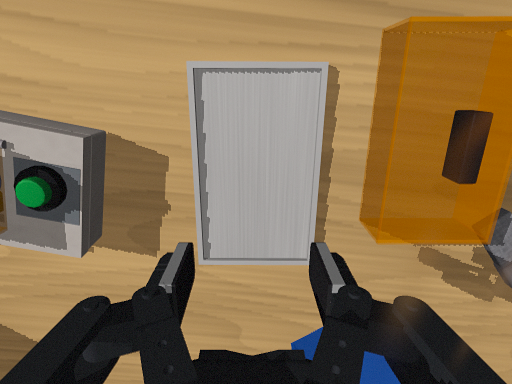

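The tray is empty; its outer rim corners are at (187,62), (328,62), (309,265), (198,264). The cover stands at right with its handle at (467,147).

```bash
python3 - <<'E'
from h import *
c=cam("wrist")
P=np.array([onz(c,p,.012)[:2] for p in[(187.5,61.5),(328,62),(309,265),(198.5,264.5)]])
print(P.round(4),P.mean(0).round(4))
for i in range(4):
    v=P[(i+1)%4]-P[i];print(round(np.linalg.norm(v),4),round(np.degrees(np.arctan2(v[1],v[0])),1))
E
python3 -m crank '[{"translation":[0,0.5,0],"turn":0},{"translation":[0,0.9,0],"turn":0},{"translation":[0,0.95,0],"turn":0},{"translation":[0,0.95,0],"turn":0},{"translation":[0,0.95,0],"turn":0},{"translation":[0,0.95,0],"turn":0},{"translation":[0,0.9,0],"turn":0},{"translation":[0,0.7,0],"turn":0},{"translation":[0,0.42,0],"turn":0},{"translation":[0,0,0],"turn":0},{"translation":[0,0,0],"turn":0}]'; python3 - <<'E'
from h import *
c,im=shot("wrist","k2")
bl,m=blobs(im,(0,0,0),(180,255,60),300,(180,60,330,235))
for b in bl:
    x,y,w,h=b[2];k=np.zeros_like(m);k[y:y+h,x:x+w]=m[y:y+h,x:x+w]
    P=np.array([onz(c,p[0],.084)[:2] for p in cv2.findNonZero(k)]);r=cv2.minAreaRect((P*1000).astype(np.float32));print(b,r,P.mean(0).round(4))
go([.5646,-.3242,.236],6.0)
E
```

```text
[[ 0.6094 -0.0717]
 [ 0.6229 -0.2071]
 [ 0.396  -0.2263]
 [ 0.3828 -0.0926]] [ 0.5028 -0.1494]
0.1361 -84.3
0.2277 -175.2
0.1343 95.6
0.2275 5.3
clock: 41.02
tool_pos: [0.5304, -0.3247, 0.3615]
ee_rot: [-179.9, 0.0, 5.9]
contact_force: [-0.6, 0.6, -0.2]
grip_width: 0.0603
grasp_force: 0.0
(1325, array([255.4, 145.9]), array([246, 111,  20,  72], dtype=int32)) ((565.1070556640625, -323.9689636230469), (58.758182525634766, 15.305410385131836), 5.822788715362549) [ 0.5663 -0.3239]
units [1.36 0.15 5.01] turn -0.01 now [ 0.5304 -0.3241  0.3614] [-179.9    0.     5.9] t 41.07
```

Tray measures 228 x 135 mm, centre (0.503,-0.149), yaw 5.5°; the handle is exactly where it was released. Grasping the cover.

```bash
python3 -m crank '[{"translation":[0.5,0.1,0.3],"turn":0},{"translation":[0.6,0.05,0.6],"turn":0},{"translation":[0.26,0,0.8],"turn":0},{"translation":[0,0,0.9],"turn":0},{"translation":[0,0,0.9],"turn":0},{"translation":[0,0,0.7],"turn":0},{"translation":[0,0,0.4],"turn":0},{"translation":[0,0,0.26],"turn":0},{"translation":[0,0,0],"turn":0}]'; python3 -m crank '[{"translation":[0,0,0],"turn":0},{"translation":[0,0,0],"turn":0},{"translation":[0,0,0],"turn":0},{"translation":[0,0,0],"turn":0},{"translation":[0,0,0],"turn":0},{"translation":[0,0,0],"turn":0},{"translation":[0,0,0],"turn":0}]' 0 100;python3 -m crank '[{"translation":[0,0,-0.3],"turn":0},{"translation":[0,0,-0.6],"turn":0},{"translation":[0,0,-0.6],"turn":0},{"translation":[0,0,-0.4],"turn":0},{"translation":[0,0,-0.1],"turn":0},{"translation":[0,0,0],"turn":0}]';python3 -c "
from h import *
go([.505,-.1515,.29],5.8)"
```

```text
clock: 41.82
tool_pos: [0.5643, -0.324, 0.2388]
ee_rot: [-179.9, 0.1, 6.0]
contact_force: [-0.3, -0.3, -0.4]
grip_width: 0.0603
grasp_force: 0.0
clock: 42.4
tool_pos: [0.5654, -0.3255, 0.2421]
ee_rot: [179.9, -0.1, 5.9]
contact_force: [-1.0, 1.1, 5.2]
grip_width: 0.0137
grasp_force: 99.2
clock: 42.9
tool_pos: [0.5651, -0.3255, 0.2918]
ee_rot: [179.9, -0.1, 5.9]
contact_force: [0.1, 0.2, -3.1]
grip_width: 0.0131
grasp_force: 98.1
units [-1.68 -7.17  0.05] turn 0.01 now [ 0.5651 -0.3255  0.2918] [ 1.799e+02 -1.000e-01  5.900e+00] t 42.9
```

```bash
python3 -m crank '[{"translation":[-0.1,-0.4,0],"turn":0},{"translation":[-0.2,-0.8,0],"turn":0},{"translation":[-0.2,-0.9,0],"turn":0},{"translation":[-0.2,-0.9,0],"turn":0},{"translation":[-0.2,-0.9,0],"turn":0},{"translation":[-0.2,-0.9,0],"turn":0},{"translation":[-0.2,-0.9,0],"turn":0},{"translation":[-0.2,-0.8,0],"turn":0},{"translation":[-0.18,-0.4,0],"turn":0},{"translation":[0,-0.27,0],"turn":0},{"translation":[0,0,0],"turn":0},{"translation":[0,0,0],"turn":0}]';python3 - <<'E'
from h import *
go([.505,-.1515,.248],5.8)
c,im=shot("wrist","l1")
E
```

```text
clock: 43.9
tool_pos: [0.5048, -0.1514, 0.2902]
ee_rot: [180.0, -0.0, 5.9]
contact_force: [0.9, -0.4, -3.5]
grip_width: 0.0137
grasp_force: 98.2
units [0.   0.   1.69] turn 0.02 now [ 0.5048 -0.1514  0.2902] [180.   -0.    5.9] t 43.9
```

View pics/l1.png

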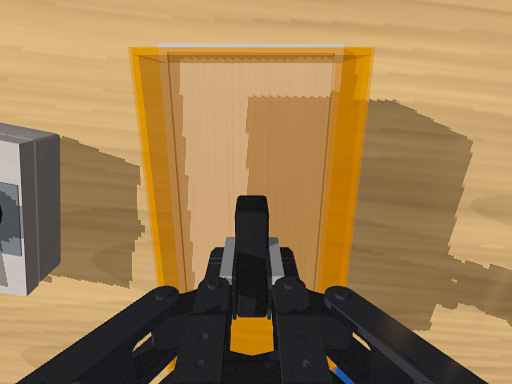

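The cover hangs level and centred over the tray, whose rim shows symmetrically through it. Lowering.

```bash
python3 -m crank '[{"translation":[0,0,0.3],"turn":0},{"translation":[0,0,0.4],"turn":0},{"translation":[0,0,0.4],"turn":0},{"translation":[0,0,0.25],"turn":0},{"translation":[0,0,0.15],"turn":0},{"translation":[0,0,0.1],"turn":0},{"translation":[0,0,0.06],"turn":0},{"translation":[0,0,0],"turn":0},{"translation":[0,0,0],"turn":0}]'
```

```text
clock: 44.7
tool_pos: [0.5048, -0.1513, 0.249]
ee_rot: [180.0, -0.1, 5.9]
contact_force: [-0.5, -0.9, -2.8]
grip_width: 0.0137
grasp_force: 98.2
```

```bash
python3 -m crank '[{"translation":[0,0,0.06],"turn":0},{"translation":[0,0,0.06],"turn":0},{"translation":[0,0,0],"turn":0},{"translation":[0,0,0],"turn":0}]'
```

```text
clock: 45.03
tool_pos: [0.5052, -0.1514, 0.2481]
ee_rot: [180.0, -0.1, 5.9]
contact_force: [-4.1, 0.6, 8.8]
grip_width: 0.0132
grasp_force: 99.9
```

Landed at the expected 0.248 m (on the rim it would read 0.254). Release, rise, check.

```bash
python3 -m crank '[{"translation":[0,0,-0.06],"turn":0},{"translation":[0,0,0],"turn":0},{"translation":[0,0,0],"turn":0},{"translation":[0,0,0],"turn":0},{"translation":[0,0,0],"turn":0},{"translation":[0,0,-0.5],"turn":0},{"translation":[0,0,-0.9],"turn":0},{"translation":[0,0,-0.9],"turn":0},{"translation":[0,0,-0.9],"turn":0},{"translation":[0,0,-0.9],"turn":0},{"translation":[-0.3,0,-0.9],"turn":0},{"translation":[-0.5,-0.4,-0.9],"turn":0},{"translation":[-0.3,-0.8,-0.6],"turn":0},{"translation":[0,-0.5,0],"turn":0},{"translation":[0,0,0],"turn":0},{"translation":[0,0,0],"turn":0}]' 60;python3 - <<'E'
from h import *
c,im=shot("wrist");im2=shot("side")[1][120:280,110:330]
w=cv2.resize(im2,(800,582),interpolation=cv2.INTER_CUBIC)
cv2.imwrite("pics/n_side.png",w[:,:,::-1]);cv2.imwrite("pics/n_wrist.png",im[:,:,::-1])
E
```

```text
clock: 46.37
tool_pos: [0.4727, -0.1112, 0.4086]
ee_rot: [180.0, 0.1, 6.0]
contact_force: [1.3, -0.5, -0.3]
grip_width: 0.0605
grasp_force: 0.0
```

View pics/n_wrist.png

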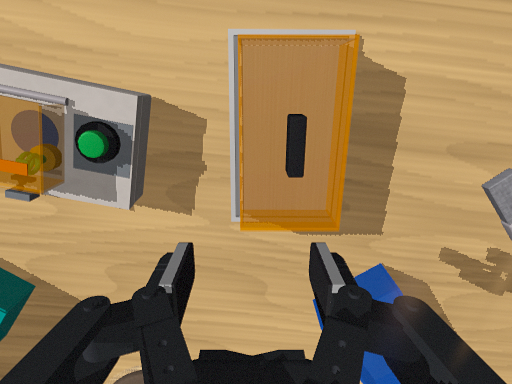

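View pics/n_side.png

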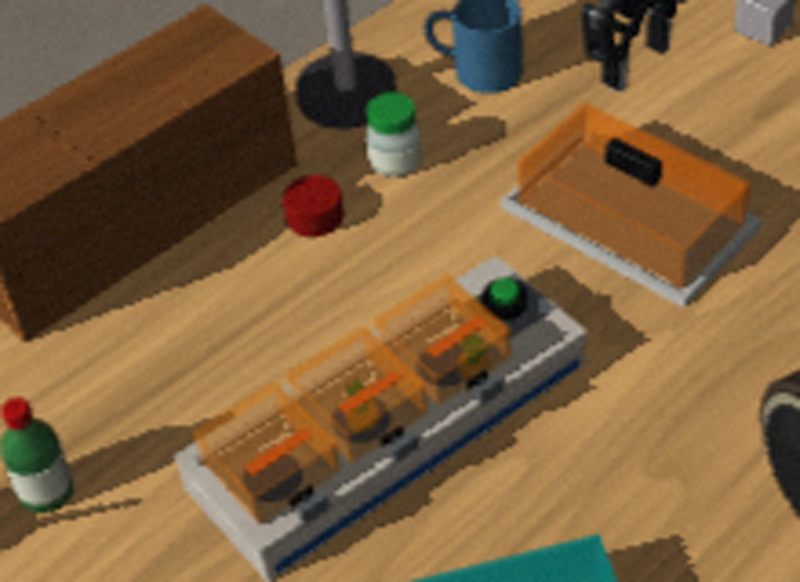

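The wrist view shows the cover on the tray inside its rim (handle (296,146)). The side view shows all three hoods shut, a master standing in each of chambers 2 and 3, and the button up. Handing in.

```bash
python3 -c "
from cell import workorder
print(workorder.finish_job())"
```

```text
the job is handed in; nothing more can be done
None
```

I handed the job in at about 46 s: both masters present stand upright in chambers 2 and 3 (the one in 3 got knocked about 25 mm off centre but is still inside its well), all three hoods are shut, start was pressed fully and came back up, and the cover is home on the empty tray.

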